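# Reload the spring-fed tablet dispenser

## Task

Load the refill stick of dishwasher tablets, green side up, into the sloping dispenser: push its leading end gently against the orange spring follower, drop the other end in behind the black lip so that the stick lies fully down in the channel, and then slide the blue cover rail all the way closed over it. Do not ram the follower hard, and leave the other things under the sink where they stand.

Things in the scene. Friction and masses are not known exactly. Their poses are not given: they have to be found in the camera images.
- strip_mid (a point): Centre (half-way up) of the refill stick: a rigid bar of green-topped white tablets in a white carrier, 110 long (x) x 24 wide (y) x 28 high (z), 0.08 to 0.17 kg, lying flat on the floor; both ends alike. Grip it across the 24 mm width; keep its lower 15 mm free, that part sits between the channel walls.
- bed: Fixed grey runner of the white dispenser, sloped 35 degrees: x along the channel, up-slope, roughly toward the robot, y across, z square to the channel floor. Origin: mid width, on the channel floor. The white magazine on it may stand 10 mm down-slope to 10 mm up-slope of the middle: NOT reported, feel or see it (holds to 90 N). Positions along x below are for offset 0 and shift with it.
- load_mid (a point): Centre of the loaded stick for magazine offset 0: bed x 55, y 0, z 14 mm, axes as the bed. Channel: floor z 0, 28 wide, side walls 14 high, upper half flared to about 36. Black lip across its low end: inner face x 0, 9 thick, 10 high. Nothing blocks the channel from above except the parked rail, whose low edge overhangs the last 8 to 14 mm where the stick's upper end goes, 35 mm above the floor.
- follower (a joint): How far the orange spring follower is pushed up-slope, m: 0 free, 0.022 with a loaded stick, hard stop 0.034. 5 N to start, then 250 N/m more. Its flat face stands at x 88 when free, 1 to 30 high, 25 wide. Because of the rail's overhang the stick goes in with its up-slope end dipped 7 to 14 degrees toward the channel floor, pushes the follower some 25 mm, then swings down behind the lip.
- rail (a joint): How far the translucent blue cover rail is open, m: 0 closed, about 0.1 at the start, stop 0.104. It closes down-slope, away from the robot, takes about 3 N, stays where left. U-shaped cover 110 long, 50 wide, top face 38 mm above the channel floor, low edge at x = this value minus 2 mm. It cannot close over a stick that is not down.
- rail_tab (a point): Centre of the solid blue grip tab upright on the rail: 24 along the slide x 12 across x 26 high (from 38 to 64 mm above the channel floor). It moves with the rail and shares the axes of the bed.
- canister: Stainless canister with swing lid, 114 dia x 192 high, bystander; origin under its centre.
- vinegar: Green glass vinegar bottle, 68 dia x 235 high, bystander; origin under its centre.
- brush: Yellow scrub brush lying on the floor, 213 x 48 x 40 high, bystander; origin on the floor under its handle near the head.
- scourer: Blue can, 70 dia x 170 high, bystander; origin under its centre.
- soap: Brown soap bar, 85 x 55 x 30, bystander; origin under its centre.
- old_carrier: Empty grey carrier of an earlier refill, an open trough 110 x 28 x 12 high, bystander; origin under its centre.
- jar: Glass jar with steel lid, 72 dia x 90 high, bystander; origin under its centre.

How it is judged (in metres and radians):
On the way:
1. the stick lies fully down in the channel, holding the follower back, with the rail still open (value of joint rail above 0.07 m and value of joint follower above 0.018 m and z of strip_mid in the frame of bed between 0.01 and 0.0175 m and x of strip_mid in the frame of bed between 0.035 and 0.085 m and y of strip_mid in the frame of bed between -0.005 and 0.005 m), for 0.2 s.
At the end, for the whole second after the job is handed in: The stick lies in the channel within 3.5 mm of fully down, within 5 mm of its middle line and 4 degrees of its direction, green tablets up, with the follower held back 18 to 27 mm, and the cover rail is closed to within 4 mm and at rest (value of joint rail below 0.004 m and value of joint follower between 0.018 and 0.027 m and z of strip_mid in the frame of bed between 0.01 and 0.0175 m and x of strip_mid in the frame of bed between 0.035 and 0.075 m and y of strip_mid in the frame of bed between -0.005 and 0.005 m and angle between the x axis of strip_mid and the x axis of bed, either way round below 0.07 rad and angle between strip_mid's own z axis and vertical below 0.8 rad and velocity of joint rail between -0.01 and 0.01 m/s); the robot touches nothing.
It fails at once if the follower was rammed: more than 40 N between stick or robot and follower (contact force between follower and anything else above 40 N).
It fails at once if a bystander was shifted by more than 30 mm (distance of any of canister, vinegar, brush, scourer, soap, old_carrier, jar from where it was at the start of the episode above 0.03 m).
It also fails if it takes over 54 s, if anything falls off the work surface, if the arm or the gripper's body presses on something with over 40 N, if the wrist force passes 120 N, or if a joint passes its speed limit or range.

## Robot

A 6-joint arm with a two-finger parallel gripper is mounted at the origin on the work surface. World frame = base frame: x ahead of the robot, y to its left, z up, the work surface at z = 0. Lengths are in mm, angles in degrees, forces in N, time in s.
With the tool pointing down it reaches from about 300 to 850 mm from the base axis. Payload 4.2 kg.
Tool frame: the origin (TCP) lies on the centre line of the jaws, within the pads' length; the fingertips stand 14 mm ahead of it and the grasp point (between the pads) lies 5 mm behind it (env.finger_overhang is the z of the fingertips in the tool frame, in mm); z points along the fingers, y is the line along which they close (so a half turn about z gives the same grasp; the last joint's range is limited). The gripper opens to 91 mm and grips with 3 to 60 N. Pads are 32 mm wide; open, the fingers measure 118 mm over their backs; the gripper's body (76 mm by 178 mm) begins 60 mm behind the grasp point.
Start: joints at [-73.682, 18.312, 89.639, -0, 72.044, -1.146], TCP at [172.562, -548.513, 200.276] pointing down, gripper open.
Joint ranges: [-177.97, 177.97], [-48.28, 115.42], [12.27, 149.76], [-77.06, 257.06], [2.81, 150.46], [-146.56, 146.56]. Speed limits (degrees/s): [147.25, 147.25, 180, 180, 180, 180].

## Interface

Orientations are given as [roll, pitch, yaw] about the fixed x, y, z axes, in that order (R = Rz(yaw) Ry(pitch) Rx(roll)).
In Python, from workcell import sensors, viewer, env gives the robot as it stands. The module is installed in compiled form; this text tells all that it offers.
- The arm moves only by the tool step_arm, never from a script. Its argument "plan" is one flat list of numbers, 6 for each row, row after row: the shift along the tool's x, y, z in cm, then the turn, a rotation vector about the tool's x, y, z in rad. In form: [x, y, z, wx, wy, wz, x, y, z, wx, wy, wz, ...]. A call has 1 to 5 rows; each row shifts and turns the commanded pose from where the row before left it, along the tool's axes as they then stand; what a row does not reach is not made up. A row lasts 1/12 s, in which the tool goes at most 41.7 mm and 7.16 degrees, less where a joint would pass 70% of its speed; a pose out of reach is approached as far as the arm can. A call is refused whole if a number of a shift passes 4.17 or a number of a turn 0.125, either way. A call with a gripper value outside its range is refused whole. "hand" is the finger opening in cm, from 0 to 9.12, set as the call begins (left out, the last holds). The fingers move at their own pace and stop on an object; "newtons" is the grip in N (left out, the last holds). Time passes only in rows, so rows that do not move let the fingers close. It gives the time, the measured TCP pose, the force, the opening and the grip force at its end, in the units of the state.
- sensors.state(): the state, without advancing time (a new reading comes with each control period).
- viewer.grab_frame(name): name is "side" or "top" or "wrist"; returns a dict with "img" (480x640x3 uint8, red, green, blue), "fx", "fy", "cx", "cy" (pixels), "k1" (the pictures are not rectified: a ray, as slopes to the right and down, at radius r is drawn at 1 + k1 r^2 times it, then the intrinsics apply), "position" and "attitude" of the camera in the world. Camera axes: x right, y down, z forward; pixel columns grow to the right and rows downward; lengths in mm; the calibration is good to about 2 mm. A picture is of the moment at which its call begins. There is no depth.
- env.job_done(): hands the job in; it is judged then, once.
Trained networks look in a picture, given as the dict that the camera call returned (one of the last four; its "shot" number tells which), for a name from the list of things; names that differ only in an ending like _2 or _b are one class to them, and where a whole thing is asked for, a point or a joint stands for the part that bears it (a point fixed in the world has none). Each returns a list of dicts, best first, with "score" (0 to 1); they miss things now and then, are a little off and sometimes report something else, mostly with a low value. They report only what shows in the picture. A call takes as long as a camera call.
- viewer.boxes_of(name, picture): "location" ([column, row] in pixels, amid what is visible of it).
- viewer.pinpoint(name, picture): "location" ([column, row] in pixels: a listed point, or the origin of a listed thing).
The state is a dict: "time_s": time; "qpos": joint angles; "qvel": joint speeds; "effort": joint torques, N m; "ee_pos": TCP position; "ee_rot": TCP orientation; "force": force on the tool from outside, world axes, zero at the start; "torque": the same for the moment, N m; "gripper_width": finger opening in mm; "gripper_force": force on a finger pad.
Only numpy, scipy, OpenCV 4.12 (cv2) and the standard library are available. Lean on these libraries where they do the work, as an engineer would, in place of code of your own. Each camera call takes 0.05 s, during which the arm holds its last target. There are 200 camera calls.

## Working session

There is one attempt and no reset: what is moved stays moved. The work goes in short steps, Python scripts to look and compute and a tool call to move; the robot and the scene stay as the last step left them, time stands still between calls to the robot, and variables do not carry over. Pictures are saved under pics/ and viewed, at most 10 in all, crops included, and the job is handed in when it is done.

Besides the shell and the picture viewer there is one more tool, called after "Call:" as name(argument=value, ...) on one line, values as JSON. step_arm: Moves the arm, as the interface text tells. Its arguments: {"type":"object","properties":{"plan":{"type":"array","items":{"type":"number"}},"hand":{"type":"number"},"newtons":{"type":"number"}},"required":["plan"]}

```bash
mkdir -p pics; ls
cat > h.py <<'E'
import numpy as np, cv2
from scipy.spatial.transform import Rotation as R
from workcell import sensors, viewer, env
def rot(a):
    a=np.array(a,float)
    return a if a.shape==(3,3) else R.from_euler('xyz',a,degrees=True).as_matrix() if a.size==3 else R.from_quat(a).as_matrix()
def K(f): return np.array([[f['fx'],0,f['cx']],[0,f['fy'],f['cy']],[0,0,1.]])
def ray(f,p):
    d=np.array([f['k1'],0,0,0,0.])
    u=cv2.undistortPoints(np.array([[p]],float),K(f),d)[0,0]
    return np.array(f['position'],float), rot(f['attitude'])@np.array([u[0],u[1],1])
def onz(f,p,z):
    o,d=ray(f,p); return o+d*(z-o[2])/d[2]
def tri(obs):
    A=np.zeros((3,3));b=np.zeros(3)
    for f,p in obs:
        o,d=ray(f,p);d=d/np.linalg.norm(d);P=np.eye(3)-np.outer(d,d);A+=P;b+=P@o
    x=np.linalg.solve(A,b)
    return x,[np.linalg.norm(np.cross(ray(f,p)[1]/np.linalg.norm(ray(f,p)[1]),x-ray(f,p)[0])) for f,p in obs]
def proj(f,X):
    c=rot(f['attitude']).T@(np.array(X,float)-f['position']); s=c[:2]/c[2]; s=s*(1+f['k1']*(s@s))
    return np.array([f['fx']*s[0]+f['cx'],f['fy']*s[1]+f['cy']])
def save(f,n): cv2.imwrite('pics/'+n,cv2.cvtColor(f['img'],cv2.COLOR_RGB2BGR))
E
python3 - <<'E'
from h import *
np.set_printoptions(precision=1,suppress=True)
F={n:viewer.grab_frame(n) for n in('side','top','wrist')}
for n,f in F.items(): save(f,n+'0.png'); print(n,f['position'],f['attitude'],f['fx'],f['k1'])
for k in ['strip_mid','bed','load_mid','follower','rail','rail_tab','canister','vinegar','brush','scourer','soap','old_carrier','jar']:
    o=[]
    for n in F:
        r=viewer.pinpoint(k,F[n]); 
        for q in r[:2]: print(k,n,round(q['score'],2),np.round(q['location'],1), onz(F[n],q['location'],14))
        if r and n!='wrist': o.append((F[n],r[0]['location']))
    if len(o)==2: print('   tri',*tri(o))
print(sensors.state())
import cv2
E
```

```text
pics
side [ 568.6 -824.2 1033.8] [-135.5    0.6   -1.4] 574.1324151608621 0.04958966622978955
top [ 474.    73.1 1488.4] [-174.8    0.3  -90.5] 555.2468612871411 0.03615321634014298
wrist [ 244.5 -524.5  384.5] [164.5   0.1 -72.5] 394.35913181851834 0.026328085547217696
strip_mid side 0.74 [299.6 233.7] [539.2 212.5  14. ]
strip_mid top 0.58 [276.1 266.4] [534.3 207.9  14. ]
strip_mid top 0.38 [222.  198.3] [718.3 352.9  14. ]
   tri [536.8 207.7  18.4] [np.float64(2.615048405238187), np.float64(2.6150484052382605)]
bed side 0.92 [334.3 331.8] [613.2 -92.   14. ]
bed top 0.91 [405.7 231.8] [ 623.5 -137.8   14. ]
   tri [ 614.5 -130.2   67.9] [np.float64(3.6019428563937264), np.float64(3.601942856393821)]
load_mid side 0.7 [319.1 321.2] [581.2 -62.7  14. ]
load_mid top 0.68 [411.6 248.1] [ 579.9 -152.4   14. ]
   tri [ 576.4 -137.1  113. ] [np.float64(3.61285873867457), np.float64(3.612858738674408)]Traceback (most recent call last):
  File "<stdin>", line 8, in <module>
ValueError: it knows: bed, brush, canister, jar, load_mid, old_carrier, rail_tab, scourer, soap, strip_mid, vinegar
```

Run:
```python
from h import *
np.set_printoptions(precision=1,suppress=True)
F={n:viewer.grab_frame(n) for n in('side','top')}
for k in ['rail_tab','canister','vinegar','brush','scourer','soap','old_carrier','jar']:
    o=[]
    for n in F:
        r=viewer.pinpoint(k,F[n]); 
        for q in r[:1]: print(k,n,round(q['score'],2),np.round(q['location'],1), onz(F[n],q['location'],0))
        if r: o.append((F[n],r[0]['location']))
    if len(o)==2: print('   tri',*tri(o))
print(sensors.state())
# crop views
for n in F:
    cv2.imwrite(f'pics/{n}c.png',cv2.resize(cv2.cvtColor(F[n]['img'],cv2.COLOR_RGB2BGR)[120:420,140:540],None,fx=2,fy=2,interpolation=cv2.INTER_CUBIC))
```

```text
rail_tab side 0.79 [293.6 295.7] [524.3  22.5   0. ]
rail_tab top 0.95 [415.7 264.3] [ 537.4 -164.5    0. ]
   tri [ 530.9 -133.9  190.8] [np.float64(1.6366634847603676), np.float64(1.6366634847603512)]
canister side 0.66 [317.3 162.8] [591.5 520.3   0. ]
canister top 0.9 [164.1 241.8] [603.8 509.9   0. ]
   tri [597.  505.8  12. ] [np.float64(5.727068732295498), np.float64(5.727068732295429)]
vinegar side 0.73 [364.6 197.1] [717.  363.1   0. ]
vinegar top 0.97 [223.  200.1] [715.7 352.8   0. ]
   tri [714.7 350.9  10.6] [np.float64(0.7749019797903364), np.float64(0.7749019797904892)]
brush side 0.74 [262.6 197.4] [437.9 372.    0. ]
brush top 0.85 [210.9 304. ] [436.5 382.6   0. ]
   tri [436.4 384.9 -11.2] [np.float64(0.14531078449274867), np.float64(0.14531078449261434)]
scourer side 0.97 [381.7 250.8] [742.8 159.    0. ]
scourer top 0.65 [296.7 189.1] [744.1 153.1   0. ]
   tri [742.2 152.8   6.7] [np.float64(0.6104370418069665), np.float64(0.6104370418068444)]
soap side 0.41 [367.1 193.6] [725.1 377.5   0. ]
soap top 0.64 [481.3 297.2] [ 448.8 -335.8    0. ]
   tri [ 552.5 -207.
[... 156 characters left out ...]
 232.5] [627.6 363.7   0. ]
   tri [623.7 363.3   0.7] [np.float64(3.8049441324776447), np.float64(3.804944132477532)]
jar side 0.73 [395.  320.3] [750.  -55.1   0. ]
jar top 0.81 [377.7 188.6] [743.3 -66.5   0. ]
   tri [744.3 -65.3  13.2] [np.float64(3.332081632505916), np.float64(3.332081632505743)]
{'time_s': 1.5, 'qpos': array([-73.7,  18.3,  89.6,   0. ,  72. ,  -1.1]), 'qvel': array([-0. , -0. , -0. ,  0.1, -0. ,  0.1]), 'effort': array([ -0. , -41.2, -23.2,   0.1,   0. ,  -0. ]), 'ee_pos': array([ 172.6, -548.5,  200.3]), 'ee_rot': array([180. ,  -0. ,  17.5]), 'force': array([-0. , -0.1, -0.3]), 'torque': array([0., 0., 0.]), 'gripper_force': 0.0, 'gripper_width': 91.32100435915282}
```

View pics/side0.png

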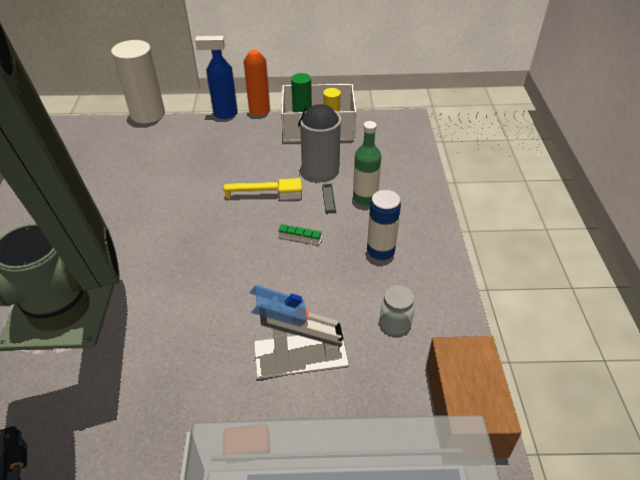

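View pics/topc.png

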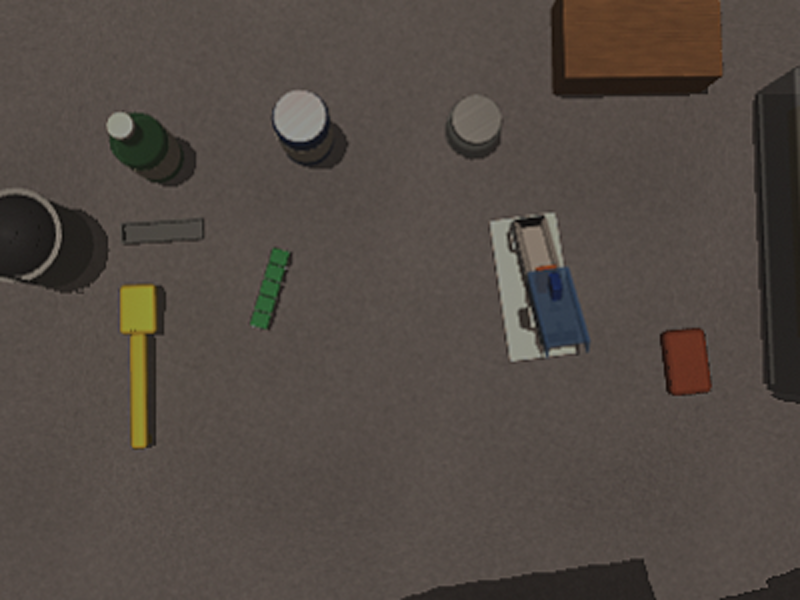

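```bash
cat >> h.py <<'E'
def rpy(a): return R.from_euler('xyz',a,degrees=True)
def plan(targets, start=None, vmax=41, wmax=0.12):
    s=sensors.state(); p=np.array(s['ee_pos']); q=rpy(s['ee_rot'])
    if start is not None: p,q=start
    for tp,tr in targets:
        tp=np.array(tp,float); d=tp-p; w=(q.inv()*tr).as_rotvec()
        n=max(1,int(np.ceil(max(np.linalg.norm(d)/vmax,np.linalg.norm(w)/wmax))))
        row=None;out=[]
        for i in range(n):
            qi=q*R.from_rotvec(w*i/n)
            out.append(np.r_[qi.inv().apply(d/n)/10,w/n])
        print('to',np.round(tp,1),'rows',n)
        for r in out: print('  ',', '.join('%.3g'%(round(v,3)+0) for v in r))
        p,q=tp,tr
E
python3 - <<'E'
from h import *
f=viewer.grab_frame('top'); im=f['img'].astype(int)
m=((im[...,1]>im[...,0]+25)&(im[...,1]>im[...,2]+25)).astype(np.uint8); m[:, :255]=0
m[:,300:]=0
ys,xs=np.nonzero(m); print(len(xs))
c,s,a=cv2.minAreaRect(np.c_[xs,ys].astype(np.float32)); b=cv2.boxPoints((c,s,a))
W=np.array([onz(f,p,28) for p in b]);print(W.round(1),onz(f,c,28))
for i in range(2): d=W[i+1]-W[i]; print(np.linalg.norm(d),np.degrees(np.arctan2(d[1],d[0])))
plan([((490,-140,330),rpy([180,0,5]))],vmax=41)
E
```

```text
307
[[494.1 236.2  28. ]
 [593.6 206.9  28. ]
 [587.1 185.4  28. ]
 [487.6 214.8  28. ]] [540.42846976 210.87866171  28.        ]
103.80544595754554 -16.391186980306248
22.540227554423836 -106.91075499792308
to [ 490. -140.  330.] rows 14
   3.04, -2.1, -0.927, 0, 0, 0.016
   3.01, -2.15, -0.927, 0, 0, 0.016
   2.97, -2.2, -0.927, 0, 0, 0.016
   2.94, -2.24, -0.927, 0, 0, 0.016
   2.9, -2.29, -0.927, 0, 0, 0.016
   2.87, -2.33, -0.927, 0, 0, 0.016
   2.83, -2.38, -0.927, 0, 0, 0.016
   2.79, -2.42, -0.927, 0, 0, 0.016
   2.75, -2.46, -0.927, 0, 0, 0.016
   2.72, -2.51, -0.927, 0, 0, 0.016
   2.68, -2.55, -0.927, 0, 0, 0.016
   2.64, -2.59, -0.927, 0, 0, 0.016
   2.6, -2.63, -0.927, 0, 0, 0.016
   2.56, -2.67, -0.927, 0, 0, 0.016
```

Call:
step_arm(plan=[3.0,-2.1,-0.93,0,0,0.016,3.0,-2.15,-0.93,0,0,0.016,3.0,-2.2,-0.93,0,0,0.016,2.9,-2.2,-0.93,0,0,0.016,2.9,-2.3,-0.93,0,0,0.016], hand=6)

```text
time_s: 1.97
ee_pos: [286.3, -401.8, 247.3]
ee_rot: [180.0, -0.0, 12.8]
force: [0.9, 0.0, 0.3]
gripper_width: 61.3
gripper_force: 0.0
```

Call:
step_arm(plan=[2.9,-2.3,-0.93,0,0,0.016,2.8,-2.4,-0.93,0,0,0.016,2.8,-2.4,-0.93,0,0,0.016,2.75,-2.5,-0.93,0,0,0.016,2.7,-2.5,-0.93,0,0,0.016])

```text
time_s: 2.38
ee_pos: [400.1, -255.9, 294.0]
ee_rot: [180.0, -0.0, 8.2]
force: [0.2, 1.1, 0.2]
gripper_width: 59.8
gripper_force: 0.0
```

Call:
step_arm(plan=[2.7,-2.5,-0.93,0,0,0.016,2.6,-2.6,-0.93,0,0,0.016,2.6,-2.6,-0.93,0,0,0.016,2.6,-2.7,-0.93,0,0,0.016])

```text
time_s: 2.72
ee_pos: [491.8, -140.1, 331.2]
ee_rot: [180.0, -0.0, 4.6]
force: [0.4, -1.7, 0.2]
gripper_width: 59.9
gripper_force: 0.0
```

Run:
```python
from h import *
np.set_printoptions(precision=1,suppress=True)
f=viewer.grab_frame('wrist'); save(f,'w1.png'); np.save('w1.npy',f,allow_pickle=True)
s=sensors.state(); print(s['ee_pos'],s['ee_rot'],s['time_s'],f['position'],f['attitude'])
for k in ['bed','load_mid','rail_tab']:
    for q in viewer.pinpoint(k,f)[:1]: print(k,q)
```

```text
[ 496.8 -135.   332.5] [-179.8   -0.4    4.8] 2.7667 [ 567.  -132.8  516.2] [164.5  -0.  -85.4]
bed {'location': [321.4, 89.1], 'score': 0.59}
load_mid {'location': [325.0, 126.7], 'score': 0.92}
rail_tab {'location': [327.2, 177.8], 'score': 0.87}
```

View pics/w1.png

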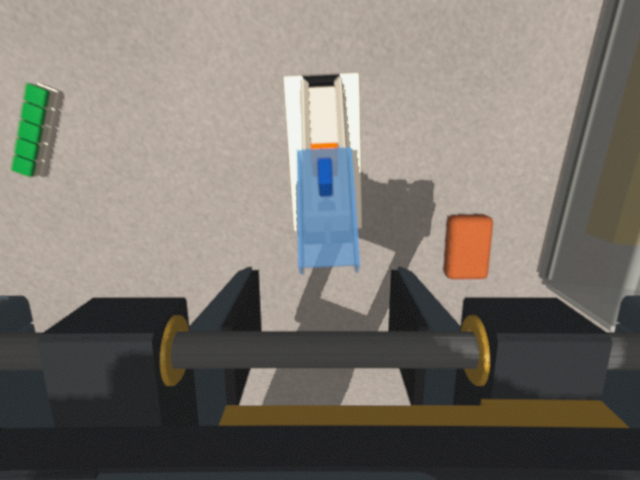

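Run:
```python
from h import *
import pickle
np.set_printoptions(precision=1,suppress=True)
F={n:viewer.grab_frame(n) for n in('wrist','top','side')}
pickle.dump(F,open('F1.pkl','wb'))
for n in F:
  for k in ['bed','load_mid','rail_tab']:
    for q in viewer.pinpoint(k,F[n])[:1]: print(n,k,np.array(q['location']),q['score'])
s=sensors.state(); print(s['ee_pos'],s['ee_rot'],s['time_s'],F['wrist']['position'])
im=cv2.cvtColor(F['wrist']['img'],cv2.COLOR_RGB2BGR)[65:290,240:410]
cv2.imwrite('pics/w2.png',cv2.resize(im,None,fx=2.66,fy=2.66,interpolation=cv2.INTER_CUBIC))
```

```text
wrist bed [321.8  88.3] 0.67
wrist load_mid [322.1 121.6] 0.57
wrist rail_tab [324.7 179. ] 0.79
top bed [407.1 231.6] 0.86
top load_mid [410.5 243.9] 0.97
top rail_tab [417.2 263.5] 0.68
side load_mid [314.9 323.8] 0.9
side rail_tab [292.9 297.7] 0.7
[ 491.  -141.9  330.5] [180.   -0.    4.6] 3.5167 [ 566.7 -133.6  515.3]
```

View pics/w2.png

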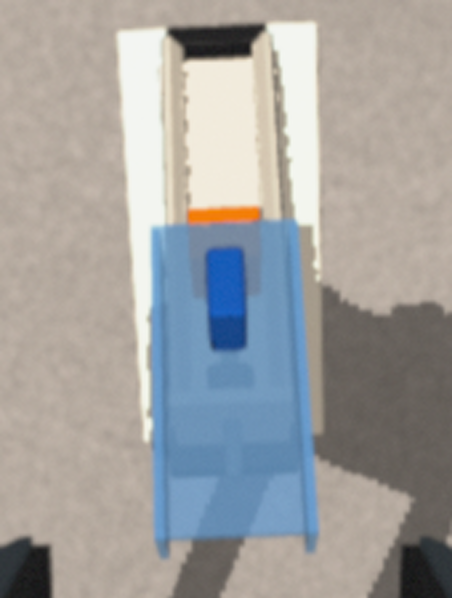

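```bash
cat > fit.py <<'E'
from h import *
import pickle
from scipy.optimize import least_squares
F=pickle.load(open('F1.pkl','rb'))
def BR(yaw): # bed axes in world
    c,s=np.cos(np.radians(35)),np.sin(np.radians(35)); h=np.array([np.cos(yaw),np.sin(yaw),0])
    x=c*h+np.array([0,0,s]); z=-s*h+np.array([0,0,c]); return np.c_[x,np.cross(z,x),z]
# params: X,Y,Z,yaw,off,rail(incl off),tab
def obs(p):
    off,v,t=p[4:]
    w=[((off,0,0),(322.3,86.4)),((off,14,0),(335.1,86.4)),((off,-14,0),(309.5,86.4)),((off+88,0,30),(324.6,142.4)),
       ((v-2,25,38),(352,150)),((v-2,-25,38),(297.1,150)),((v+108,-25,38),(301.7,266.9)),((v+108,25,38),(357.7,266.9)),
       ((t-12,0,64),(324.8,158.2)),((t+12,0,64),(325.5,183.8))]
    r=[('wrist',b,u,1) for b,u in w]
    r+=[('wrist',(0,0,0),(321.8,88.3),3),('wrist',(55,0,14),(322.1,121.6),3),('top',(0,0,0),(407.1,231.6),2),('top',(55,0,14),(410.5,243.9),2),('top',(t,0,51),(416.5,264),1.5),
        ('side',(t,0,51),(293.3,296.7),1.5),('side',(55,0,14),(316,323),2),('side',(0,0,0),(334.3,331.8),2)]
    return r
def res(p):
    B=BR(p[3]); out=[]
    for n,b,u,s in obs(p): out+=list((proj(F[n],p[:3]+B@np.array(b,float))-u)/s)
    return np.array(out+[p[4]/10])
if __name__=='__main__':
    best=least_squares(res,[614,-130,68,np.radians(185),0,100,139],loss='soft_l1')
    np.set_printoptions(precision=2,suppress=True)
    p=best.x; print(p,np.degrees(p[3]),best.cost)
    r=res(p)[:-1].reshape(-1,2)
    for (n,b,u,s),e in zip(obs(p),r): print(n,np.array(b),e*s)
    J=best.jac; print('sd',np.sqrt(np.diag(np.linalg.inv(J.T@J))))
    np.save('bed.npy',p)
E
python3 fit.py
```

```text
[ 614.1  -127.93   61.36    3.25   -1.1   103.19  137.9 ] 186.4891710552729 12.014613460135397
wrist [-1.1  0.   0. ] [0.36 0.4 ]
wrist [-1.1 14.   0. ] [ 0.61 -0.03]
wrist [ -1.1 -14.    0. ] [0.13 0.81]
wrist [86.9  0.  30. ] [-0.4  -1.36]
wrist [101.19  25.    38.  ] [ 0.26 -1.34]
wrist [101.19 -25.    38.  ] [-0.45  0.38]
wrist [211.19 -25.    38.  ] [-4.81  1.24]
wrist [211.19  25.    38.  ] [ 1.12 -0.54]
wrist [125.9   0.   64. ] [-0.14 -0.31]
wrist [149.9   0.   64. ] [-0.08  0.36]
wrist [0 0 0] [ 0.89 -0.66]
wrist [55  0 14] [1.59 1.23]
top [0 0 0] [-2.55  2.  ]
top [55  0 14] [-1.55  2.65]
top [137.9   0.   51. ] [ 0.03 -0.28]
side [137.9   0.   51. ] [-0.35  3.4 ]
side [55  0 14] [ 1.74 -0.99]
side [0 0 0] [1.47 0.73]
sd [1.86 0.6  3.31 0.01 2.45 2.47 2.4 ]
```

Run:
```python
from h import *
plan([((530,-10,290),rpy([180,0,0])),((540,209,140),rpy([180,0,-16.4]))],vmax=41)
```

```text
to [530. -10. 290.] rows 4
   1.24, -3.21, 1.01, 0, 0, 0.02
   1.17, -3.23, 1.01, 0, 0, 0.02
   1.11, -3.26, 1.01, 0, 0, 0.02
   1.04, -3.28, 1.01, 0, 0, 0.02
to [540. 209. 140.] rows 7
   0.143, -3.13, 2.14, 0, 0, 0.041
   0.015, -3.13, 2.14, 0, 0, 0.041
   -0.113, -3.13, 2.14, 0, 0, 0.041
   -0.241, -3.12, 2.14, 0, 0, 0.041
   -0.368, -3.11, 2.14, 0, 0, 0.041
   -0.495, -3.09, 2.14, 0, 0, 0.041
   -0.621, -3.07, 2.14, 0, 0, 0.041
```

Call:
step_arm(plan=[1.24,-3.2,1.0,0,0,0.02,1.2,-3.2,1.0,0,0,0.02,1.1,-3.25,1.0,0,0,0.02,1.0,-3.3,1.0,0,0,0.02,0,0,0,0,0,0])

```text
time_s: 3.93
ee_pos: [530.0, -4.9, 288.1]
ee_rot: [-179.8, 0.2, 0.3]
force: [0.6, -0.4, -0.6]
gripper_width: 60.0
gripper_force: 0.0
```

Run:
```python
from h import *
import pickle
np.set_printoptions(precision=1,suppress=True)
f=viewer.grab_frame('wrist');f=viewer.grab_frame('wrist'); pickle.dump(f,open('F2.pkl','wb'))
s=sensors.state(); print(s['ee_pos'],s['ee_rot'],s['time_s'])
p=np.load('bed.npy')
from fit import BR
u=proj(f,p[:3]+BR(p[3])@[55,0,14]);print(u)
x0,y0=(u-[85,85]).astype(int);x0=max(0,min(x0,640-190));y0=max(0,y0);print(x0,y0)
im=cv2.cvtColor(f['img'],cv2.COLOR_RGB2BGR)[y0:y0+200,x0:x0+190]
cv2.imwrite('pics/w3.png',cv2.resize(im,None,fx=3,fy=3,interpolation=cv2.INTER_CUBIC))
for k in ['bed','load_mid','rail_tab','strip_mid']:
    for q in viewer.pinpoint(k,f)[:1]: print(k,np.array(q['location']),q['score'],onz(f,q['location'],14))
```

```text
[529.8  -9.2 289.9] [180.    0.1   0.2] 4.0333
[461.7 165.8]
376 80
bed [446.1 123.5] 0.91 [ 616.4 -140.9   14. ]
load_mid [462.3 165.7] 0.63 [ 570.5 -163.6   14. ]
rail_tab [499.  237.7] 0.81 [ 485.7 -215.9   14. ]
strip_mid [136.3 189.9] 0.88 [540.7 211.9  14. ]
```

View pics/w3.png

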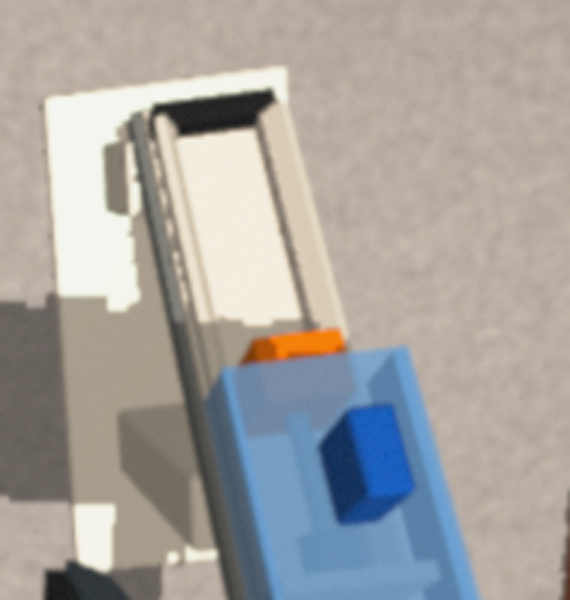

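```bash
python3 - <<'E'
s=open('fit.py').read()
s=s.replace("F=pickle.load(open('F1.pkl','rb'))","F=pickle.load(open('F1.pkl','rb')); F['w2']=pickle.load(open('F2.pkl','rb'))")
s=s.replace("    return r\n","""    r+=[('w2',b,u,1) for b,u in [((off,-14,0),(435.3,125)),((off,14,0),(462,121.7)),((off+88,-12.5,30),(462,193.3)),((off+88,12.5,30),(490,190)),
       ((v-2,-25,38),(450,203.3)),((v-2,25,38),(512,196)),((t-12,-6,64),(495.3,216)),((t-12,6,64),(510,215)),((t+12,-6,64),(500.3,240)),((t+12,6,64),(513.3,237.3))]]
    r+=[('w2',(0,0,0),(446.1,123.5),3),('w2',(55,0,14),(462.3,165.7),3)]
    return r
""",1)
open('fit.py','w').write(s)
E
python3 fit.py; python3 -c "
from h import *
plan([((540,211,130),rpy([180,0,-16.4]))])"
```

```text
[ 614.51 -128.1    63.41    3.25    0.12  103.03  137.77] 186.36915472151605 36.7473579163296
wrist [0.12 0.   0.  ] [0.57 0.72]
wrist [ 0.12 14.    0.  ] [0.89 0.32]
wrist [  0.12 -14.     0.  ] [0.25 1.1 ]
wrist [88.12  0.   30.  ] [-0.27 -0.62]
wrist [101.03  25.    38.  ] [ 0.5 -1.8]
wrist [101.03 -25.    38.  ] [-0.53 -0.19]
wrist [211.03 -25.    38.  ] [-5.13  1.37]
wrist [211.03  25.    38.  ] [ 1.19 -0.29]
wrist [125.77   0.    64.  ] [-0.07 -0.8 ]
wrist [149.77   0.    64.  ] [-0.06  0.03]
wrist [0 0 0] [ 1.07 -1.28]
wrist [55  0 14] [1.71 0.76]
top [0 0 0] [-2.37  1.76]
top [55  0 14] [-1.4   2.43]
top [137.77   0.    51.  ] [ 0.15 -0.53]
side [137.77   0.    51.  ] [-0.13  2.73]
side [55  0 14] [ 1.93 -1.58]
side [0 0 0] [1.69 0.2 ]
w2 [  0.12 -14.     0.  ] [-1.79  1.05]
w2 [ 0.12 14.    0.  ] [0.01 1.07]
w2 [ 88.12 -12.5   30.  ] [-1.33 -1.72]
w2 [88.12 12.5  30.  ] [ 0.59 -1.63]
w2 [101.03 -25.    38.  ] [ 1.01 -0.4 ]
w2 [101.03  25.    38.  ] [1.11 0.33]
w2 [125.77  -6.    64.  ] [-3.09 -0.5 ]
w2 [125.77   6.    64.  ] [-1.14 -1.22]
w2 [149.77  -6.    64.  ] [-0.41  6.26]
w2 [149.77   6.    64.  ] [3.74 7.25]
w2 [0 0 0] [1.61 0.81]
w2 [55  0 14] [ 0.31 -0.15]
sd [1.34 0.53 1.55 0.01 1.76 1.72 1.73]
to [540. 211. 130.] rows 7
   0.139, -3.17, 2.3, 0, 0, 0.041
   0.01, -3.18, 2.3, 0, 0, 0.041
   -0.119, -3.18, 2.3, 0, 0, 0.041
   -0.248, -3.17, 2.3, 0, 0, 0.041
   -0.377, -3.15, 2.3, 0, 0, 0.041
   -0.505, -3.14, 2.3, 0, 0, 0.041
   -0.632, -3.11, 2.3, 0, 0, 0.041
```

Call:
step_arm(plan=[0.14,-3.2,2.3,0,0,0.041,0,-3.2,2.3,0,0,0.041,-0.12,-3.2,2.3,0,0,0.041,-0.25,-3.2,2.3,0,0,0.041,-0.38,-3.1,2.3,0,0,0.041])

```text
time_s: 4.65
ee_pos: [537.0, 149.4, 175.1]
ee_rot: [-180.0, -0.1, -11.9]
force: [0.4, -1.1, -0.1]
gripper_width: 60.7
gripper_force: 0.0
```

Call:
step_arm(plan=[-0.5,-3.1,2.3,0,0,0.041,-0.6,-3.1,2.3,0,0,0.041,0,0,0,0,0,0])

```text
time_s: 4.9
ee_pos: [537.8, 214.9, 125.2]
ee_rot: [179.9, 0.4, -16.3]
force: [-0.0, 0.0, -0.4]
gripper_width: 59.9
gripper_force: 0.0
```

```bash
sed -i 's/,((v+108,-25,38),(301.7,266.9))//; s/,((t+12,-6,64),(500.3,240)),((t+12,6,64),(513.3,237.3))//' fit.py; python3 fit.py | head -1
python3 - <<'E'
from h import *
np.set_printoptions(precision=1,suppress=True)
f=viewer.grab_frame('wrist');f=viewer.grab_frame('wrist'); save(f,'w4.png')
s=sensors.state(); print(s['ee_pos'],s['ee_rot'],s['time_s'])
for q in viewer.pinpoint('strip_mid',f)[:2]: print(np.array(q['location']),q['score'],onz(f,q['location'],14))
h=cv2.cvtColor(f['img'],cv2.COLOR_RGB2HSV); m=cv2.inRange(h,(45,120,60),(80,255,255))
n,l,st,_=cv2.connectedComponentsWithStats(cv2.morphologyEx(m,cv2.MORPH_CLOSE,np.ones((9,9))))
i=1+st[1:,4].argmax(); ys,xs=np.nonzero((l==i)&(m>0)); print(st[i])
W=np.array([onz(f,p,28)[:2] for p in np.c_[xs,ys]]).astype(np.float32)
r=cv2.minAreaRect(W); print(r,cv2.boxPoints(r))
E
```

```text
[ 614.58 -127.98   65.1     3.25    0.21  102.98  138.2 ] 186.20367387511334 15.165672086170186
[539.6 211.8 128.8] [179.9   0.1 -16.3] 5.0
[326.7 235.7] 0.63 [537.1 212.3  14. ]
[ 310  164   32  138 4163]
((540.8359375, 212.65057373046875), (22.29107093811035, 104.9552230834961), 73.15325164794922) [[487.4 217.2]
 [587.8 186.8]
 [594.3 208.1]
 [493.8 238.5]]
```

View pics/w4.png

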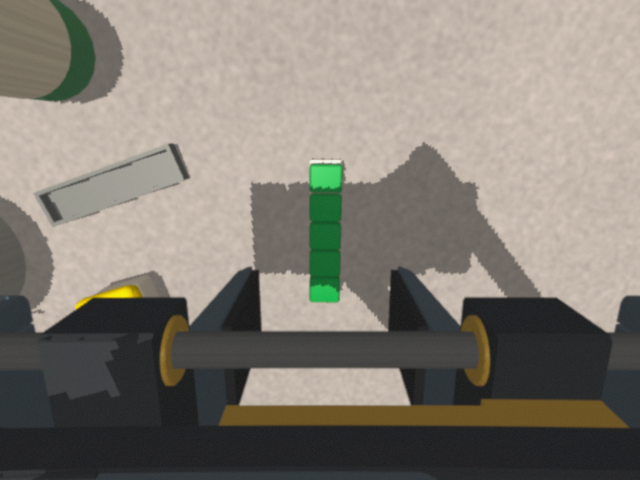

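Call:
step_arm(plan=[0,0,3.5,0,0,0.01,0,0,3.5,0,0,0,0,0,2.0,0,0,0,0,0,0.93,0,0,0,0,0,0,0,0,0])

```text
time_s: 5.47
ee_pos: [539.5, 210.3, 29.4]
ee_rot: [179.9, 0.1, -17.1]
force: [0.3, -0.4, 0.2]
gripper_width: 60.4
gripper_force: 0.0
```

Call:
step_arm(plan=[0,0,0,0,0,0,0,0,0,0,0,0,0,0,0,0,0,0,0,0,0,0,0,0,0,0,0,0,0,0], hand=1.5, newtons=40)

```text
time_s: 5.88
ee_pos: [540.3, 212.3, 31.1]
ee_rot: [-179.9, -0.1, -17.0]
force: [-0.0, 0.4, 0.3]
gripper_width: 29.5
gripper_force: 0.0
```

Call:
step_arm(plan=[0,0,0,0,0,0,0,0,0,0,0,0])

```text
time_s: 6.05
ee_pos: [539.9, 212.2, 30.4]
ee_rot: [-180.0, -0.0, -17.0]
force: [0.3, -0.3, 0.4]
gripper_width: 17.3
gripper_force: 0.0
```

Run:
```python
from h import *
np.set_printoptions(precision=1,suppress=True)
f=viewer.grab_frame('wrist'); save(f,'w5.png')
s=sensors.state(); print(s['ee_pos'],s['ee_rot'],s['time_s'],s['gripper_width'],s['gripper_force'],env.finger_overhang)
```

```text
[539.8 212.2  30.3] [-180.   -0.  -17.] 6.1 15.501135324053834 0.0 14.0
```

View pics/w5.png

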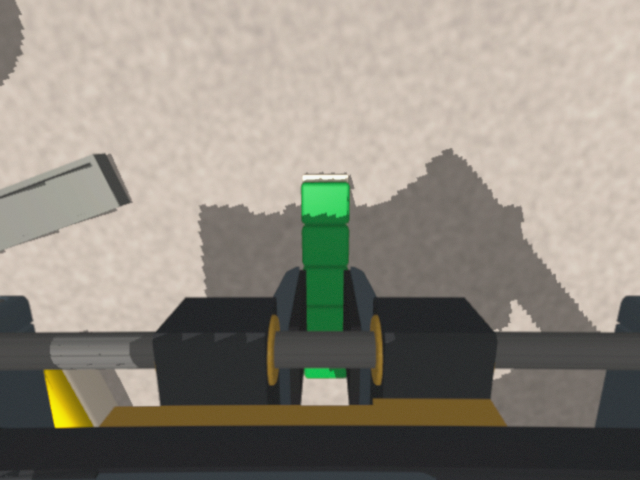

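Run:
```python
from h import *
np.set_printoptions(precision=0,suppress=True)
f=viewer.grab_frame('wrist'); f2=viewer.grab_frame('side')
s=sensors.state(); Rt=rpy(s['ee_rot']); print(s['gripper_width'],s['gripper_force'])
for z in (14,7,0,-10,-25):
    print(z,[proj(f,Rt.apply([x,y,z])+s['ee_pos']) for x in(16,-16) for y in(-7.75,7.75)])
for z in (28,14,0):
    a=np.radians(-16.85);c=np.array([540,212]);d=np.array([np.cos(a),np.sin(a)]);n=np.array([-d[1],d[0]])
    print(z,[proj(f,np.r_[c+d*i+n*j,z]) for i in(55,-55) for j in(12,-12)])
u=proj(f2,s['ee_pos']).astype(int);print(u)
im=cv2.cvtColor(f2['img'],cv2.COLOR_RGB2BGR)[u[1]-60:u[1]+40,u[0]-60:u[0]+60]
im2=cv2.cvtColor(f['img'],cv2.COLOR_RGB2BGR)[160:400,250:400]
a=cv2.resize(im,(480,400),interpolation=cv2.INTER_CUBIC); b=cv2.resize(im2,(320,512))
o=np.zeros((520,800,3),np.uint8); o[:400,:480]=a; o[:512,480:]=b
cv2.imwrite('pics/w6.png',o)
```

```text
14.982695748697534 0.0
14 [array([312., 251.]), array([341., 251.]), array([313., 307.]), array([341., 307.])]
7 [array([312., 255.]), array([342., 255.]), array([312., 313.]), array([341., 313.])]
0 [array([311., 259.]), array([343., 259.]), array([312., 319.]), array([342., 319.])]
-10 [array([310., 266.]), array([344., 266.]), array([311., 328.]), array([343., 328.])]
-25 [array([309., 277.]), array([345., 277.]), array([310., 343.]), array([344., 343.])]
28 [array([301., 178.]), array([352., 178.]), array([305., 382.]), array([349., 382.])]
14 [array([303., 175.]), array([350., 175.]), array([306., 367.]), array([348., 367.])]
0 [array([304., 173.]), array([349., 173.]), array([307., 354.]), array([346., 354.])]
[299 229]
```

View pics/w6.png

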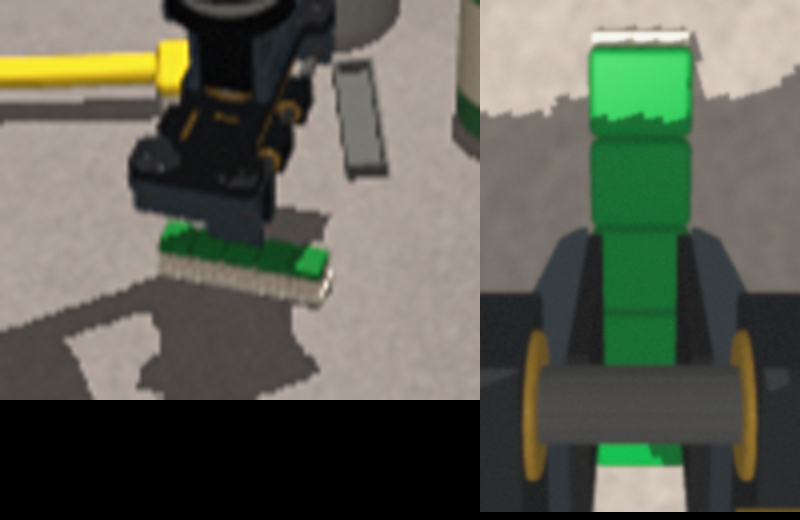

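Call:
step_arm(plan=[0,0,0.1,0,0,0,0,0,0.1,0,0,0,0,0,0.1,0,0,0])

```text
time_s: 6.45
ee_pos: [539.7, 212.1, 26.9]
ee_rot: [180.0, 0.0, -17.0]
force: [-1.2, 0.2, 0.2]
gripper_width: 14.9
gripper_force: 0.0
```

Call:
step_arm(plan=[0,0,0.1,0,0,0,0,0,0.1,0,0,0,0,0,0.1,0,0,0,0,0,0,0,0,0])

```text
time_s: 6.78
ee_pos: [539.6, 212.0, 23.8]
ee_rot: [180.0, 0.0, -17.0]
force: [0.6, 0.4, -0.6]
gripper_width: 14.7
gripper_force: 0.0
```

Call:
step_arm(plan=[0,0,0.1,0,0,0,0,0,0.1,0,0,0,0,0,0,0,0,0])

```text
time_s: 7.03
ee_pos: [539.7, 212.1, 21.9]
ee_rot: [180.0, 0.0, -17.0]
force: [0.1, 0.1, -1.1]
gripper_width: 15.1
gripper_force: 0.0
```

Call:
step_arm(plan=[0,0,0.1,0,0,0,0,0,0.1,0,0,0,0,0,0,0,0,0])

```text
time_s: 7.28
ee_pos: [539.6, 212.0, 19.9]
ee_rot: [180.0, 0.0, -17.0]
force: [-0.4, -0.2, -0.7]
gripper_width: 15.2
gripper_force: 0.0
```

Call:
step_arm(plan=[0,0,0.1,0,0,0,0,0,0.1,0,0,0,0,0,0,0,0,0])

```text
time_s: 7.53
ee_pos: [539.6, 212.0, 17.9]
ee_rot: [180.0, 0.0, -17.0]
force: [0.1, 0.1, 0.9]
gripper_width: 15.3
gripper_force: 0.0
```

Run:
```python
from h import *
s=sensors.state(); print(s['ee_pos'],s['force'],s['torque'],s['gripper_width'],s['gripper_force'],s['effort'])
f=viewer.grab_frame('wrist'); f2=viewer.grab_frame('side'); u=proj(f2,s['ee_pos']).astype(int)
im=cv2.cvtColor(f2['img'],cv2.COLOR_RGB2BGR)[u[1]-40:u[1]+30,u[0]-45:u[0]+45]
im2=cv2.cvtColor(f['img'],cv2.COLOR_RGB2BGR)[160:400,250:400]
o=np.zeros((520,800,3),np.uint8); o[:373,:480]=cv2.resize(im,(480,373),interpolation=cv2.INTER_CUBIC); o[:512,480:]=cv2.resize(im2,(320,512))
cv2.imwrite('pics/w7.png',o)
```

```text
[539.60876131 212.02297643  17.86608072] [0.11267683 0.13814825 0.8570819 ] [-0.00969154  0.01461834  0.00673405] 15.332069702955351 0.0 [-1.45378348e-03 -4.52974212e+01 -1.79681915e+01 -1.40835514e-02
 -1.11496181e-01 -1.06039997e-04]
```

View pics/w7.png

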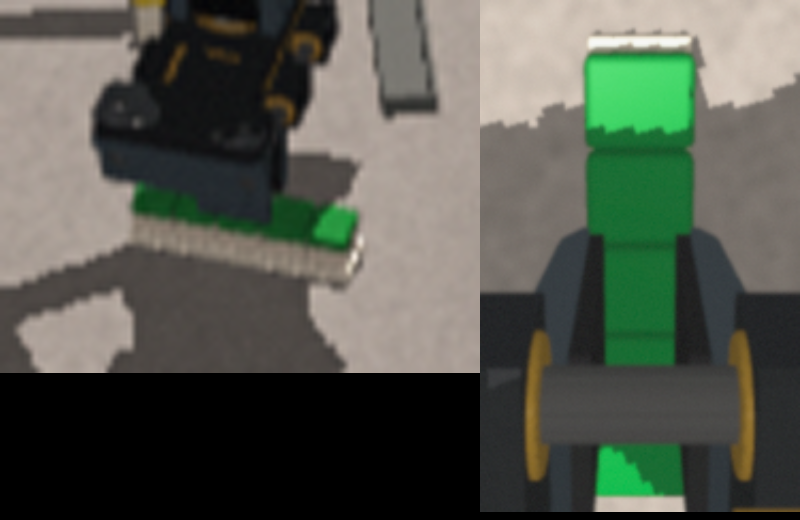

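Call:
step_arm(plan=[0,0,0.1,0,0,0,0,0,0,0,0,0])

```text
time_s: 7.8
ee_pos: [539.7, 212.1, 17.0]
ee_rot: [180.0, 0.0, -17.0]
force: [-1.1, 0.5, -0.4]
gripper_width: 14.8
gripper_force: 0.0
```

Call:
step_arm(plan=[0,0,0.1,0,0,0,0,0,0,0,0,0])

```text
time_s: 7.97
ee_pos: [539.7, 212.0, 16.0]
ee_rot: [180.0, 0.0, -17.0]
force: [0.2, 0.6, -1.0]
gripper_width: 15.2
gripper_force: 0.0
```

Call:
step_arm(plan=[0,0,0.1,0,0,0,0,0,0,0,0,0])

```text
time_s: 8.13
ee_pos: [539.6, 212.0, 14.9]
ee_rot: [180.0, 0.0, -17.0]
force: [-0.2, -0.4, 0.1]
gripper_width: 15.3
gripper_force: 0.0
```

Call:
step_arm(plan=[0,0,0.1,0,0,0,0,0,0,0,0,0])

```text
time_s: 8.3
ee_pos: [539.8, 212.1, 14.6]
ee_rot: [-180.0, -0.0, -17.0]
force: [-1.5, -0.7, 3.6]
gripper_width: 15.3
gripper_force: 1.8
```

Call:
step_arm(plan=[0,0,-0.6,0,0,0,0,0,0,0,0,0,0,0,0,0,0,0,0,0,0,0,0,0,0,0,0,0,0,0], hand=4.5)

```text
time_s: 8.72
ee_pos: [539.6, 212.0, 20.0]
ee_rot: [180.0, 0.0, -17.0]
force: [-1.3, -0.0, -0.5]
gripper_width: 44.2
gripper_force: 0.0
```

Call:
step_arm(plan=[0,0,0.8,0,0,0,0,0,0.8,0,0,0,0,0,0.17,0,0,0,0,0,0,0,0,0])

```text
time_s: 9.05
ee_pos: [538.8, 211.7, 1.0]
ee_rot: [179.9, 0.1, -17.0]
force: [-0.6, -0.0, 0.2]
gripper_width: 45.2
gripper_force: 0.0
```

Call:
step_arm(plan=[0,0,0,0,0,0,0,0,0,0,0,0,0,0,0,0,0,0,0,0,0,0,0,0,0,0,0,0,0,0], hand=1.5, newtons=40)

```text
time_s: 9.47
ee_pos: [540.0, 212.1, 2.7]
ee_rot: [-180.0, -0.0, -17.0]
force: [1.4, -0.3, 0.5]
gripper_width: 23.9
gripper_force: 40.0
```

```bash
cat > ins.py <<'E'
from fit import *
P=np.load('bed.npy'); B=BR(P[3]); OFF=P[4]
SX,SZ=0.3,-11.3
def tool(th): # stick dipped th deg
    t=np.radians(th); c,s=np.cos(t),np.sin(t)
    ux=B@[c,0,-s]; uz=B@[s,0,c]; return R.from_matrix(np.c_[-ux,B[:,1],-uz])
def tcp(xc,zc,th,y=0):
    q=tool(th); return P[:3]+B@np.array([xc,y,zc],float)-q.apply([SX,0,SZ]),q
def stick(): # stick centre in bed now, dip
    s=sensors.state(); q=rpy(s['ee_rot']); c=B.T@(s['ee_pos']+q.apply([SX,0,SZ])-P[:3])
    ux=B.T@(-q.as_matrix()[:,0]); th=-np.degrees(np.arctan2(ux[2],ux[0]))
    return c,th,B.T@np.array(s['force']),np.degrees(np.arctan2(ux[1],ux[0]))
def lead(xc,zc,th):
    t=np.radians(th);return xc+55*np.cos(t)+14*np.sin(t)-OFF, zc-55*np.sin(t)-14*np.cos(t), xc-55*np.cos(t)-14*np.sin(t)-OFF, zc+55*np.sin(t)-14*np.cos(t)
E
python3 - <<'E'
from ins import *
print(P)
plan([((540,212,120),rpy([180,0,-17])),((560,60,250),rpy([180,0,6.2])),tcp(78-56.6,85,10)],vmax=41)
E
```

```text
[ 6.14579724e+02 -1.27979808e+02  6.50982473e+01  3.24986719e+00
  2.05899915e-01  1.02978944e+02  1.38199490e+02]
to [540. 212. 120.] rows 3
   0.004, 0.003, -3.91, 0, 0, 0
   0.004, 0.003, -3.91, 0, 0, 0
   0.003, 0.004, -3.91, 0, 0, 0
to [560.  60. 250.] rows 5
   1.27, 2.79, -2.6, 0, 0, -0.081
   1.04, 2.88, -2.6, 0, 0, -0.081
   0.805, 2.96, -2.6, 0, 0, -0.081
   0.563, 3.01, -2.6, 0, 0, -0.081
   0.317, 3.05, -2.6, 0, 0, -0.081
to [ 640.6 -125.2  136.9] rows 6
   1, 3.21, 1.89, 0, -0.073, 0
   1.14, 3.21, 1.81, 0, -0.073, 0
   1.26, 3.21, 1.72, 0, -0.073, 0
   1.39, 3.21, 1.62, 0, -0.073, 0
   1.5, 3.21, 1.52, 0, -0.073, 0
   1.61, 3.21, 1.41, 0, -0.073, 0
```

Call:
step_arm(plan=[0,0,-3.9,0,0,0,0,0,-3.9,0,0,0,0,0,-3.9,0,0,0,1.27,2.8,-2.6,0,0,-0.081,1.0,2.9,-2.6,0,0,-0.081])

```text
time_s: 9.88
ee_pos: [547.6, 151.7, 173.7]
ee_rot: [-180.0, -0.1, -7.3]
force: [1.1, -0.4, -0.8]
gripper_width: 23.5
gripper_force: 40.0
```

Call:
step_arm(plan=[0.8,3.0,-2.6,0,0,-0.081,0.6,3.0,-2.6,0,0,-0.081,0.3,3.0,-2.6,0,0,-0.081])

```text
time_s: 10.13
ee_pos: [559.0, 58.8, 250.8]
ee_rot: [180.0, -0.0, 6.5]
force: [1.4, 0.6, -1.9]
gripper_width: 23.8
gripper_force: 40.0
```

Call:
step_arm(plan=[1.0,3.2,1.5,0,-0.073,0,1.1,3.2,1.5,0,-0.073,0,1.25,3.2,1.5,0,-0.073,0,1.4,3.2,1.2,0,-0.073,0,1.5,3.2,1.2,0,-0.073,0])

```text
time_s: 10.55
ee_pos: [629.1, -94.9, 171.3]
ee_rot: [-180.0, 21.0, 6.2]
force: [1.4, -0.3, -1.1]
gripper_width: 23.6
gripper_force: 40.0
```

Run:
```python
from ins import *
np.set_printoptions(precision=2,suppress=True)
f=viewer.grab_frame('wrist');f=viewer.grab_frame('wrist')
s=sensors.state(); print(s['ee_pos'],s['ee_rot'],s['time_s'],s['gripper_width'],s['qpos']); print(stick())
q=viewer.pinpoint('strip_mid',f); q and print(q[0]['location'],q[0]['score'])
Rt=rpy(s['ee_rot']); print('pred mid',proj(f,Rt.apply([SX,0,SZ])+s['ee_pos']))
for n,(dx) in (('low end',55),('up end',-55)): print(n,[proj(f,Rt.apply([SX+dx,y,SZ-14])+s['ee_pos']) for y in(-12,12)])
h=cv2.cvtColor(f['img'],cv2.COLOR_RGB2HSV); m=cv2.inRange(h,(45,120,60),(80,255,255)); ys,xs=np.nonzero(m)
k=(xs>280)&(xs<370); print('green rows',ys[k].min(),ys[k].max(),'cols at top',xs[k][ys[k]<ys[k].min()+8].min(),xs[k][ys[k]<ys[k].min()+8].max())
plan([tcp(78-56.6,85,10)])
save(f,'w8.png')
```

```text
[629.69 -97.6  161.06] [-179.95   21.66    6.01] 10.65 23.430121119725413 [-7.22 37.84 65.68 -4.84 97.61 77.03]
(array([ 42.36, -28.54, 100.17]), np.float64(13.336143144097175), array([-1.72, -0.54, -1.38]), np.float64(-0.18343668410927774))
[324.9, 299.8] 0.65
pred mid [319.33 302.86]
low end [array([288.79, 191.66]), array([348.08, 191.59])]
up end [array([294.39, 421.75]), array([344.69, 421.58])]
green rows 190 404 cols at top 297 352
to [ 640.6 -125.2  136.9] rows 2
   0.914, 1.56, 1.14, -0.001, -0.031, -0.001
   0.947, 1.56, 1.11, -0.001, -0.031, -0.001
```

Call:
step_arm(plan=[0.9,1.56,1.1,0,-0.031,0,0.95,1.56,1.1,0,-0.031,0,0,0,0,0,0,0,0,0,0,0,0,0])

```text
time_s: 11.03
ee_pos: [640.4, -122.6, 144.4]
ee_rot: [-179.9, 24.5, 6.2]
force: [-0.7, -0.3, -0.7]
gripper_width: 23.4
gripper_force: 40.0
```

Run:
```python
from ins import *
np.set_printoptions(precision=2,suppress=True)
f=viewer.grab_frame('wrist');f=viewer.grab_frame('wrist');ft=viewer.grab_frame('top')
s=sensors.state(); print(s['ee_pos'],s['ee_rot'],s['time_s'],s['gripper_width']); print(stick())
Rt=rpy(s['ee_rot']); print('pred mid',proj(f,Rt.apply([SX,0,SZ])+s['ee_pos']))
for n,(dx) in (('low end',52.5),('up end',-52.5)): print(n,[proj(f,Rt.apply([SX+dx,y,SZ-14])+s['ee_pos']) for y in(-11,11)])
h=cv2.cvtColor(f['img'],cv2.COLOR_RGB2HSV); m=cv2.inRange(h,(45,120,60),(80,255,255)); ys,xs=np.nonzero(m)
k=(xs>280)&(xs<370); ys,xs=ys[k],xs[k];t=ys<ys.min()+8; print('green rows',ys.min(),ys.max(),'cols at top',xs[t].min(),xs[t].max())
plan([tcp(78-56.6,26,10)]); 
im=cv2.cvtColor(f['img'],cv2.COLOR_RGB2BGR)
for b in [(OFF,-14,0),(OFF,14,0),(P[5]-2,-25,38),(P[5]-2,25,38)]:
    u=proj(f,P[:3]+B@np.array(b,float)); print(b,u); cv2.circle(im,tuple(int(v) for v in u),2,(0,0,255),-1)
cv2.imwrite('pics/w9.png',cv2.resize(im[60:460,180:470],None,fx=1.4,fy=1.4))
# black lip detection
g=f['img'].max(2); print('lip px', [(r,np.nonzero(g[r,250:400]<60)[0][[0,-1]]+250) for r in range(20,200,6) if (g[r,250:400]<60).sum()>15])
```

```text
[ 640.86 -122.12  146.5 ] [179.98  24.28   6.28] 11.1833 23.26068812932561
(array([26.58, -3.  , 93.19]), np.float64(10.723909688739948), array([-0.57,  1.06, -0.54]), np.float64(0.0705998645223062))
pred mid [326.79 299.54]
low end [array([299.84, 193.07]), array([354.44, 193.06])]
up end [array([303.51, 414.58]), array([350.07, 414.61])]
green rows 190 404 cols at top 297 352
to [ 607.  -128.8   88.6] rows 2
   -0.378, 0.146, 3.35, 0, -0.006, 0.001
   -0.357, 0.148, 3.35, 0, -0.006, 0.001
(np.float64(0.20589991468468744), -14, 0) [310.4  232.68]
(np.float64(0.20589991468468744), 14, 0) [350.23 232.72]
(np.float64(100.97894377286741), -25, 38) [290.95 396.81]
(np.float64(100.97894377286741), 25, 38) [370.82 396.91]
lip px []
```

View pics/w9.png

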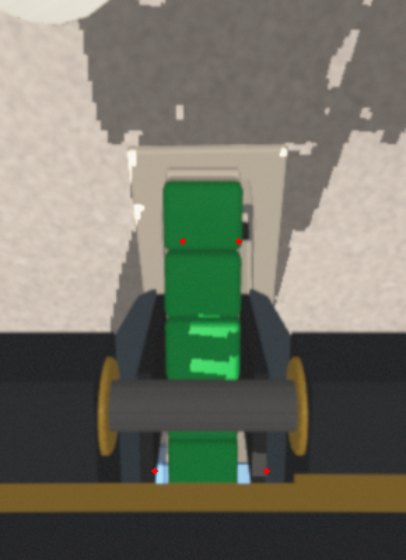

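```bash
sed -i 's/^SX,SZ=.*/SX,SZ=1.0,-11.3/' ins.py
python3 - <<'E'
from ins import *
plan([tcp(20,40,10,1),tcp(20,27,10,1)])
E
```

```text
to [ 615.6 -128.9   99.5] rows 2
   -0.214, 0.197, 2.67, 0, -0.006, 0.001
   -0.197, 0.198, 2.67, 0, -0.006, 0.001
to [ 608.1 -129.7   88.9] rows 1
   -0.226, 0, 1.28, 0, 0, 0
```

Call:
step_arm(plan=[-0.2,0.2,2.0,0,-0.006,0,-0.2,0.2,2.0,0,-0.006,0,-0.1,0,1.3,0,0,0,0,0,0,0,0,0])

```text
time_s: 11.52
ee_pos: [612.3, -129.2, 97.8]
ee_rot: [-179.9, 25.3, 6.3]
force: [0.0, 0.5, -0.8]
gripper_width: 23.8
gripper_force: 40.0
```

```bash
cat > st.py <<'E'
from ins import *
np.set_printoptions(precision=2,suppress=True)
c,th,f,yw=stick(); print('c',c,'dip',round(th,2),'F',f,'yaw',round(yw,2),'t',sensors.state()['time_s'],'lead x,z trail x,z',np.round(lead(c[0],c[2],th),1))
E
python3 st.py; python3 -c "
from ins import *
plan([tcp(20,27,10,1)])"
```

```text
c [21.63  0.98 36.77] dip 9.67 F [-0.51 -0.47 -0.59] yaw 0.08 t 11.5167 lead x,z trail x,z [ 78.   13.7 -35.1  32.2]
to [ 608.1 -129.7   88.9] rows 1
   0.003, 0.004, 0.991, -0.001, 0.006, 0.001
```

Call:
step_arm(plan=[0,0,0.6,0,0,0,0,0,0.3,0,0,0,0,0,0,0,0,0])

```text
time_s: 11.77
ee_pos: [611.2, -130.2, 90.7]
ee_rot: [180.0, 25.1, 6.2]
force: [0.4, 0.3, -0.9]
gripper_width: 23.6
gripper_force: 40.0
```

```bash
python3 st.py
```

```text
c [18.59  1.87 30.17] dip 9.92 F [-0.88 -0.22 -0.52] yaw 0.04 t 11.7667 lead x,z trail x,z [ 75.    6.9 -38.2  25.9]
```

Call:
step_arm(plan=[0,0,0.1,0,0,0,0,0,0,0,0,0])

```text
time_s: 11.93
ee_pos: [611.0, -130.6, 89.6]
ee_rot: [180.0, 25.1, 6.2]
force: [-0.1, 0.1, -0.7]
gripper_width: 23.7
gripper_force: 40.0
```

Call:
step_arm(plan=[0,0,0.1,0,0,0,0,0,0,0,0,0])

```text
time_s: 12.1
ee_pos: [610.2, -130.7, 88.2]
ee_rot: [180.0, 25.1, 6.2]
force: [-0.0, 0.0, -1.5]
gripper_width: 23.9
gripper_force: 40.0
```

```bash
python3 st.py
```

```text
c [17.97  2.21 27.6 ] dip 9.86 F [-0.87 -0.02 -1.28] yaw 0.02 t 12.1 lead x,z trail x,z [ 74.4   4.4 -38.8  23.2]
```

Call:
step_arm(plan=[0,-0.1,0.1,0,0,0,0,0,0.05,0,0,0,0,0,0,0,0,0])

```text
time_s: 12.35
ee_pos: [609.2, -129.7, 86.7]
ee_rot: [-180.0, 25.2, 6.2]
force: [0.3, 0.3, -1.6]
gripper_width: 23.8
gripper_force: 40.0
```

Call:
step_arm(plan=[0,0,0.1,0,0,0,0,0,0,0,0,0])

```text
time_s: 12.52
ee_pos: [608.8, -129.8, 85.8]
ee_rot: [180.0, 25.2, 6.2]
force: [0.6, -0.3, -1.4]
gripper_width: 23.2
gripper_force: 40.0
```

Call:
step_arm(plan=[0,0,0.1,0,0,0,0,0,0,0,0,0])

```text
time_s: 12.68
ee_pos: [608.4, -129.8, 84.8]
ee_rot: [180.0, 25.2, 6.2]
force: [-0.2, 0.0, -1.0]
gripper_width: 23.1
gripper_force: 40.0
```

```bash
python3 st.py
```

```text
c [17.47  1.18 23.83] dip 9.83 F [-0.43 -0.07 -0.9 ] yaw 0.03 t 12.6833 lead x,z trail x,z [ 73.8   0.6 -39.3  19.4]
```

Call:
step_arm(plan=[0,0,0.1,0,0,0,0,0,0,0,0,0])

```text
time_s: 12.85
ee_pos: [608.0, -129.9, 84.0]
ee_rot: [180.0, 25.2, 6.2]
force: [-0.3, -0.3, -1.2]
gripper_width: 23.5
gripper_force: 40.0
```

Call:
step_arm(plan=[0,0,0.1,0,0,0,0,0,0,0,0,0])

```text
time_s: 13.02
ee_pos: [607.5, -129.9, 83.0]
ee_rot: [180.0, 25.2, 6.2]
force: [0.4, -0.6, -1.3]
gripper_width: 23.8
gripper_force: 40.0
```

Call:
step_arm(plan=[0,0,0.1,0,0,0,0,0,0,0,0,0])

```text
time_s: 13.18
ee_pos: [607.1, -130.0, 82.1]
ee_rot: [180.0, 25.2, 6.2]
force: [0.0, -0.4, -1.0]
gripper_width: 23.7
gripper_force: 40.0
```

```bash
python3 st.py
```

```text
c [16.97  1.16 20.89] dip 9.83 F [-0.57  0.37 -0.87] yaw 0.03 t 13.1833 lead x,z trail x,z [ 73.3  -2.3 -39.8  16.5]
```

Call:
step_arm(plan=[0,0,0.1,0,0,0,0,0,0,0,0,0])

```text
time_s: 13.35
ee_pos: [607.0, -130.0, 81.8]
ee_rot: [180.0, 25.1, 6.2]
force: [0.2, 0.3, 1.5]
gripper_width: 23.8
gripper_force: 40.0
```

Call:
step_arm(plan=[0,0,0.1,0,0,0,0,0,0,0,0,0])

```text
time_s: 13.52
ee_pos: [607.0, -130.0, 81.6]
ee_rot: [180.0, 25.1, 6.2]
force: [2.2, 0.6, 4.7]
gripper_width: 23.6
gripper_force: 40.0
```

Call:
step_arm(plan=[0,0,0.1,0,0,0,0,0,0,0,0,0])

```text
time_s: 13.68
ee_pos: [607.0, -130.0, 81.2]
ee_rot: [179.9, 25.0, 6.2]
force: [2.8, 1.2, 6.7]
gripper_width: 23.9
gripper_force: 40.0
```

Run:
```python
exec(open('st.py').read())
f=viewer.grab_frame('side'); 
for n in ('strip_mid','load_mid','bed'):
    q=viewer.pinpoint(n,f); q and print(n,q[0]['location'],q[0]['score'])
c=stick()[0]; print(proj(f,P[:3]+B@c),proj(f,P[:3]+B@[55,0,14]),proj(f,P[:3]))
```

```text
c [16.61  1.21 20.05] dip 10.01 F [ 1.46 -0.86  7.2 ] yaw 0.01 t 13.6833 lead x,z trail x,z [ 73.   -3.3 -40.2  15.8]
strip_mid [332.8, 323.4] 0.59
load_mid [317.9, 325.7] 0.65
bed [333.0, 329.2] 0.69
[335.26 324.46] [317.95 320.82] [336.03 331.47]
```

```bash
python3 - <<'E'
from ins import *
P[:3]-=2.6*B[:,2]; np.save('bed.npy',P)
E
python3 st.py
```

```text
c [16.6   1.21 22.65] dip 10.01 F [ 0.65 -1.04  7.28] yaw 0.02 t 13.8833 lead x,z trail x,z [ 73.   -0.7 -40.2  18.4]
```

Call:
step_arm(plan=[0,0,-0.25,0,0,0,-0.49,0,-0.087,0,0,0,-0.49,0,-0.087,0,0,0,0,0,0,0,0,0])

```text
time_s: 14.22
ee_pos: [598.1, -131.1, 88.1]
ee_rot: [180.0, 25.2, 6.2]
force: [-0.0, 0.1, -0.5]
gripper_width: 23.7
gripper_force: 40.0
```

Call:
step_arm(plan=[-0.295,0,-0.052,0,0,0,-0.295,0,-0.052,0,0,0,0,0,0,0,0,0])

```text
time_s: 14.47
ee_pos: [594.9, -131.3, 90.6]
ee_rot: [180.0, 25.0, 6.2]
force: [3.9, 0.3, -5.2]
gripper_width: 23.5
gripper_force: 40.0
```

```bash
python3 st.py
```

```text
c [31.91  1.21 23.35] dip 10.02 F [-6.19  0.13 -2.  ] yaw 0.03 t 14.4667 lead x,z trail x,z [ 88.3  -0.  -24.9  19.1]
```

Call:
step_arm(plan=[-0.3,0,-0.1,0,0,0,-0.3,0,-0.1,0,0,0,-0.3,0,-0.053,0,0,0,0,0,0,0,0,0])

```text
time_s: 14.8
ee_pos: [587.2, -132.2, 96.6]
ee_rot: [-180.0, 25.1, 6.2]
force: [5.2, -0.6, -7.9]
gripper_width: 23.8
gripper_force: 40.0
```

Call:
step_arm(plan=[-0.3,0,-0.053,0,0,0,-0.3,0,-0.053,0,0,0,-0.3,0,-0.053,0,0,0,0,0,0,0,0,0])

```text
time_s: 15.13
ee_pos: [580.3, -133.0, 101.7]
ee_rot: [180.0, 25.0, 6.2]
force: [5.8, -0.3, -11.2]
gripper_width: 23.6
gripper_force: 40.0
```

```bash
python3 st.py
```

```text
c [50.33  1.33 24.02] dip 9.97 F [-11.16   0.92  -5.85] yaw 0.03 t 15.1333 lead x,z trail x,z [106.7   0.7  -6.5  19.8]
```

Call:
step_arm(plan=[-0.3,0,-0.06,0,0,0,-0.3,0,-0.06,0,0,0,-0.2,0,-0.04,0,0,0,0,0,0,0,0,0])

```text
time_s: 15.47
ee_pos: [574.3, -133.8, 106.1]
ee_rot: [180.0, 25.0, 6.2]
force: [6.7, -0.1, -12.1]
gripper_width: 23.8
gripper_force: 40.0
```

Run:
```python
exec(open('st.py').read())
f=viewer.grab_frame('wrist'); s=sensors.state(); Rt=rpy(s['ee_rot'])
print('low end pred',[proj(f,Rt.apply([SX+52.5,y,SZ-14])+s['ee_pos']) for y in(-11,11)])
h=cv2.cvtColor(f['img'],cv2.COLOR_RGB2HSV); m=cv2.inRange(h,(45,120,40),(80,255,255)); ys,xs=np.nonzero(m)
k=(xs>280)&(xs<370); ys,xs=ys[k],xs[k];t=ys<ys.min()+8; print('green rows',ys.min(),ys.max(),'cols at top',xs[t].min(),xs[t].max())
save(f,'w10.png')
```

```text
c [57.77  1.4  24.16] dip 10.04 F [-12.38   0.78  -6.08] yaw 0.04 t 15.4667 lead x,z trail x,z [114.2   0.8   1.   20. ]
low end pred [array([300.2, 190.1]), array([354.54, 190.1 ])]
green rows 190 391 cols at top 297 351
```

Run:
```python
from ins import *
plan([tcp(59.7,24.4,10,1.2),tcp(59.2,19.6,5,1.2),tcp(58.3,15,0.3,1.2)],vmax=4,wmax=0.045)
```

```text
to [ 572.9 -133.7  107.4] rows 1
   -0.204, -0.022, -0.061, 0.001, -0.001, 0.001
to [ 569.7 -134.1  103.7] rows 2
   -0.066, 0, 0.234, 0, -0.044, 0
   -0.056, 0, 0.237, 0, -0.044, 0
to [ 567.1 -134.3  100. ] rows 2
   -0.021, 0, 0.227, 0, -0.041, 0
   -0.012, 0, 0.228, 0, -0.041, 0
```

Call:
step_arm(plan=[-0.2,-0.02,-0.06,0,0,0,-0.065,0,0.234,0,-0.044,0,-0.055,0,0.235,0,-0.044,0,0,0,0,0,0,0])

```text
time_s: 15.85
ee_pos: [571.4, -133.5, 103.1]
ee_rot: [180.0, 30.0, 6.3]
force: [11.9, 1.0, -5.5]
gripper_width: 23.5
gripper_force: 40.0
```

```bash
python3 st.py; python3 -c "
from ins import *
plan([tcp(58.3,15,0.3,1.2)],vmax=4,wmax=0.045)"
```

```text
c [57.44  0.85 20.12] dip 5.04 F [-12.97   0.33   2.31] yaw 0.08 t 15.85 lead x,z trail x,z [113.3   1.3   1.2  11. ]
to [ 567.1 -134.3  100. ] rows 2
   -0.112, 0.017, 0.245, 0, -0.041, 0.001
   -0.102, 0.017, 0.25, 0, -0.041, 0.001
```

Call:
step_arm(plan=[-0.2,0,0,0,0,0,-0.06,0,0.24,0,-0.041,0,0,0,0,0,0,0])

```text
time_s: 16.1
ee_pos: [568.1, -133.9, 102.8]
ee_rot: [180.0, 32.2, 6.3]
force: [11.6, 1.4, -5.4]
gripper_width: 23.6
gripper_force: 40.0
```

```bash
python3 st.py; python3 -c "
from ins import *
plan([tcp(57.5,14.5,0.0,1)],vmax=4,wmax=0.06)"
```

```text
c [59.59  0.85 17.93] dip 2.77 F [-12.61  -0.12   2.28] yaw 0.07 t 16.1 lead x,z trail x,z [115.    1.3   3.8   6.6]
to [ 567.4 -134.1   99.1] rows 1
   0.138, 0.014, 0.346, 0.001, -0.048, 0.001
```

Call:
step_arm(plan=[0.05,0,0.22,0,-0.048,0,0,0,0.1,0,0,0,0,0,0,0,0,0])

```text
time_s: 16.35
ee_pos: [566.7, -133.9, 100.0]
ee_rot: [-180.0, 34.9, 6.3]
force: [9.7, 1.3, -8.5]
gripper_width: 24.1
gripper_force: 40.0
```

```bash
python3 st.py
```

```text
c [58.59  0.69 14.84] dip 0.09 F [-12.91  -0.21  -1.34] yaw 0.07 t 16.35 lead x,z trail x,z [113.4   0.8   3.4   0.9]
```

Call:
step_arm(plan=[0.1,0,0.1,0,0,0,0.12,0,0.05,0,0,0,0,0,0,0,0,0])

```text
time_s: 16.6
ee_pos: [567.9, -133.8, 98.7]
ee_rot: [180.0, 34.8, 6.3]
force: [11.8, 2.1, -4.5]
gripper_width: 23.7
gripper_force: 40.0
```

```bash
python3 st.py
```

```text
c [56.86  0.72 14.47] dip 0.19 F [-12.38  -0.76   3.22] yaw 0.05 t 16.6 lead x,z trail x,z [111.7   0.3   1.6   0.6]
```

Seated; release by opening a little, then retreat square to the channel.

Call:
step_arm(plan=[0,0,0,0,0,0,0,0,0,0,0,0,0,0,0,0,0,0], hand=3.6)

```text
time_s: 16.85
ee_pos: [563.2, -134.3, 100.2]
ee_rot: [-180.0, 35.5, 6.2]
force: [-0.2, 0.4, 1.5]
gripper_width: 35.4
gripper_force: 0.9
```

Call:
step_arm(plan=[0,0,-1.0,0,0,0,0,0,-3.0,0,0,0,0,0,-3.5,0,0,0,0,0,-2.5,0,0,0,0,0,0,0,0,0])

```text
time_s: 17.27
ee_pos: [624.2, -128.2, 184.8]
ee_rot: [179.8, 34.9, 6.1]
force: [-0.1, 0.0, 0.1]
gripper_width: 36.3
gripper_force: 0.0
```

Run:
```python
exec(open('st.py').read())
for n in ('wrist','side','top'):
    f=viewer.grab_frame(n); f=viewer.grab_frame(n)
    if n=='wrist': save(f,'w11.png')
    for k in ('strip_mid','rail_tab'):
        q=viewer.pinpoint(k,f); q and print(n,k,np.array(q[0]['location']),q[0]['score'], 'pred', proj(f,P[:3]+B@(np.array([55.,0,14]) if k=='strip_mid' else np.array([P[6],0,51.]))))
    if n=='wrist':
        h=cv2.cvtColor(f['img'],cv2.COLOR_RGB2HSV); m=cv2.inRange(h,(45,120,40),(80,255,255)); ys,xs=np.nonzero(m)
        k=(xs>250)&(xs<400); r=cv2.minAreaRect(np.c_[xs[k],ys[k]].astype(np.float32)); print(cv2.boxPoints(r))
        print('pred corners',[proj(f,P[:3]+B@np.array([x,y,28.])) for x in(2.5,107.5) for y in(-11,11)])
```

```text
c [ 59.84   1.23 117.41] dip 0.07 F [ 0.15 -0.04 -0.03] yaw -0.06 t 17.2667 lead x,z trail x,z [114.6 103.3   4.6 103.5]
wrist strip_mid [326.  232.7] 0.78 pred [324.26 234.7 ]
wrist rail_tab [323.  362.8] 0.97 pred [324.4  366.23]
[[306. 303.]
 [306. 160.]
 [340. 160.]
 [340. 303.]]
pred corners [array([307.22, 161.38]), array([341.23, 161.36]), array([309.03, 310.31]), array([339.63, 310.28])]
side strip_mid [315.2 322.4] 0.65 pred [317.22 321.55]
side rail_tab [293.1 301.2] 0.93 pred [292.23 299.45]
top strip_mid [221.8 233.1] 0.25 pred [409.06 246.91]
```

Run:
```python
from ins import *
q=tool(0)
plan([(P[:3]+B@np.array([137.5,0.7,z-13.3]),q) for z in (95,43)])
```

```text
to [ 547.8 -135.9  208.8] rows 2
   -3.86, -0.014, 0.987, 0, 0.003, 0
   -3.86, -0.014, 0.976, 0, 0.003, 0
to [ 518.1 -139.2  166.2] rows 2
   0, 0, 2.6, 0, 0, 0
   0, 0, 2.6, 0, 0, 0
```

Call:
step_arm(plan=[-3.86,0,0.98,0,0,0,-3.86,0,0.98,0,0,0,0,0,0,0,0,0,0,0,0,0,0,0])

```text
time_s: 18.2
ee_pos: [546.9, -136.4, 210.5]
ee_rot: [180.0, 35.2, 6.2]
force: [-0.5, 0.4, -0.4]
gripper_width: 35.9
gripper_force: 0.0
```

Run:
```python
from ins import *
np.set_printoptions(precision=2,suppress=True)
s=sensors.state(); q=rpy(s['ee_rot']); print(B.T@(s['ee_pos']-q.apply([0,0,13.3])-P[:3]), s['ee_rot'],s['time_s'])
f=viewer.grab_frame('wrist')
k=viewer.pinpoint('rail_tab',f); k and print(k[0]['location'],k[0]['score'],proj(f,P[:3]+B@[P[6],0,51.]))
plan([(P[:3]+B@np.array([137.5,0.7,43-13.3]),tool(0))])
```

```text
[139.2    1.07  95.94] [179.97  35.21   6.17] 18.2
[325.0, 263.5] 0.79 [324.62 267.18]
to [ 518.1 -139.2  166.2] rows 2
   -0.022, -0.022, 2.65, 0, 0.002, 0
   -0.026, -0.021, 2.65, 0, 0.002, 0
```

Call:
step_arm(plan=[0,0,2.5,0,0,0,0,0,2.0,0,0,0,0,0,0.7,0,0,0,0,0,0,0,0,0])

```text
time_s: 18.63
ee_pos: [517.9, -139.3, 165.0]
ee_rot: [-179.9, 35.5, 6.3]
force: [0.4, -0.1, 0.5]
gripper_width: 36.2
gripper_force: 0.0
```

Call:
step_arm(plan=[0,0,0,0,0,0,0,0,0,0,0,0,0,0,0,0,0,0,0,0,0,0,0,0,0,0,0,0,0,0], hand=0.5, newtons=20)

```text
time_s: 19.05
ee_pos: [519.1, -139.5, 167.0]
ee_rot: [180.0, 35.2, 6.3]
force: [3.8, -0.3, 1.0]
gripper_width: 12.3
gripper_force: 20.0
```

```bash
cat > tip.py <<'E'
from ins import *
np.set_printoptions(precision=2,suppress=True)
s=sensors.state(); q=rpy(s['ee_rot']); print('tip',B.T@(s['ee_pos']-q.apply([0,0,13.3])-P[:3]),'F',B.T@s['force'],s['gripper_width'],s['gripper_force'],s['time_s'])
E
python3 tip.py
```

```text
tip [137.17   1.09  44.22] F [-2.48  0.69  2.97] 12.264769130940605 20.000951886177063 19.05
```

Call:
step_arm(plan=[1.0,0,0,0,0,0,1.5,0,0,0,0,0,1.5,0,0,0,0,0,1.5,0,0,0,0,0,0,0,0,0,0,0])

```text
time_s: 19.47
ee_pos: [566.1, -133.6, 133.7]
ee_rot: [-180.0, 35.0, 6.3]
force: [4.6, 1.4, 1.9]
gripper_width: 11.8
gripper_force: 20.0
```

```bash
python3 tip.py
```

```text
tip [79.3   0.32 44.1 ] F [-2.79 -0.93  4.31] 11.842693744223954 20.02086639404297 19.4667
```

Call:
step_arm(plan=[1.2,0,0,0,0,0,1.2,0,0,0,0,0,1.2,0,0,0,0,0,0.3,0,0,0,0,0,0,0,0,0,0,0])

```text
time_s: 19.88
ee_pos: [596.9, -129.7, 111.9]
ee_rot: [-179.9, 35.1, 6.3]
force: [5.0, 3.2, 4.1]
gripper_width: 12.1
gripper_force: 20.0
```

```bash
python3 tip.py
```

```text
tip [41.4  -0.19 44.06] F [-1.98 -2.64  6.4 ] 12.09335957632704 20.027723014354706 19.8833
```

Call:
step_arm(plan=[0.3,0,0,0,0,0,0.2,0,0,0,0,0,0,0,0,0,0,0])

```text
time_s: 20.13
ee_pos: [599.9, -129.3, 109.8]
ee_rot: [-179.9, 35.2, 6.3]
force: [2.8, 3.6, 6.1]
gripper_width: 11.8
gripper_force: 20.0
```

Call:
step_arm(plan=[0.2,0,0,0,0,0,0.1,0,0,0,0,0,0,0,0,0,0,0])

```text
time_s: 20.38
ee_pos: [601.7, -129.1, 108.6]
ee_rot: [-179.9, 35.3, 6.3]
force: [1.3, 3.6, 6.7]
gripper_width: 12.2
gripper_force: 20.0
```

```bash
python3 tip.py
```

```text
tip [35.49 -0.28 44.11] F [ 2.45 -3.43  6.45] 12.15662412329737 20.02210110425949 20.3833
```

Call:
step_arm(plan=[0.2,0,0,0,0,0,0.1,0,0,0,0,0,0,0,0,0,0,0])

```text
time_s: 20.63
ee_pos: [601.7, -129.1, 108.6]
ee_rot: [-179.9, 35.6, 6.3]
force: [-4.7, 3.7, 12.3]
gripper_width: 12.2
gripper_force: 20.0
```

```bash
python3 tip.py
```

```text
tip [35.39 -0.29 44.11] F [10.59 -4.23  7.6 ] 12.188576476437817 20.003656446933746 20.6333
```

Call:
step_arm(plan=[-0.2,0,0,0,0,0,0,0,0,0,0,0,0,0,0,0,0,0,0,0,0,0,0,0], hand=3.6)

```text
time_s: 20.97
ee_pos: [602.0, -130.6, 106.2]
ee_rot: [180.0, 35.3, 6.2]
force: [0.4, -0.6, -0.1]
gripper_width: 34.7
gripper_force: 0.0
```

Call:
step_arm(plan=[0,0,-1.5,0,0,0,0,0,-3.5,0,0,0,0,0,-4,0,0,0,0,0,-4,0,0,0,0,0,0,0,0,0])

```text
time_s: 21.38
ee_pos: [682.2, -122.1, 218.8]
ee_rot: [179.7, 34.3, 6.1]
force: [-0.2, -0.3, 1.2]
gripper_width: 35.8
gripper_force: 0.0
```

Run:
```python
exec(open('tip.py').read())
for n in ('wrist','side','top'):
    f=viewer.grab_frame(n); f=viewer.grab_frame(n)
    if n=='wrist': save(f,'w12.png')
    for k,b in (('strip_mid',[55.,0,14]),('rail_tab',[35.2,0,51])):
        q=viewer.pinpoint(k,f); q and print(n,k,np.array(q[0]['location']),q[0]['score'],'pred',proj(f,P[:3]+B@np.array(b)))
    if n=='wrist':
        print('rail low edge pred',[proj(f,P[:3]+B@np.array([x,y,38.])) for x in(-2,5) for y in(-25,25)])
        h=cv2.cvtColor(f['img'],cv2.COLOR_RGB2HSV); m=cv2.inRange(h,(100,90,40),(125,255,255)); ys,xs=np.nonzero(m); k=(xs>230)&(xs<420)
        print('blue rows',np.percentile(ys[k],[0,1,99]),'cols',np.percentile(xs[k],[1,99]))
```

```text
tip [ 32.73   1.42 180.74] F [0.87 0.3  0.86] 35.75525348654617 0.0 21.3833
wrist rail_tab [325.1 237.9] 0.79 pred [323.76 238.92]
rail low edge pred [array([291.9 , 189.08]), array([355.42, 188.99]), array([292.11, 197.94]), array([355.24, 197.85])]
blue rows [187. 189. 305.] cols [292. 352.]
side rail_tab [313.5 326.2] 0.66 pred [335.89 313.61]
```

```bash
python3 -c "
from workcell import env
print(env.job_done())"
```

```text
the job is handed in; nothing more can be done
None
```

The stick is loaded green side up, seated behind the lip with the follower held back, and the rail is closed to within about 1 mm by the last wrist picture. I handed the job in at about 22 s; no verdict was returned. The fingertips turned out to sit about 13 mm behind the reported TCP, not 14 mm ahead of it as stated, so I set the grasp depth by touch.

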